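# Lock the barn-wall jig through its L-shaped slot

## Robot

A 6-joint arm with a two-finger parallel gripper is mounted at the origin on the work surface. World frame = base frame: x ahead of the robot, y to its left, z up, the work surface at z = 0. Lengths are in m, angles in rad, forces in N, time in s.
With the tool pointing down it reaches from about 0.35 to 0.85 m from the base axis. Payload 8.1 kg.
Tool frame: the origin (TCP) lies at the very end of the fingers, on their centre line; the grasp point (between the pads) lies 19 mm behind it; z points along the fingers, y is the direction in which the jaws open and shut (so a half turn about z gives the same grasp; the last joint's range is limited). The gripper opens to 93 mm and grips with 3 to 60 N. Pads are 15 mm wide; open, the fingers measure 128 mm over their backs; the gripper's body (75 mm by 188 mm) begins 65 mm behind the grasp point.
Start: joints at [1.141, 0.13, 1.488, -0, 1.523, -0.085], TCP at [0.203, 0.565, 0.219] pointing down, gripper open.
Joint ranges: [-2.96, 2.96], [-0.89, 2.26], [0.02, 2.5], [-1.34, 4.48], [0, 2.73], [-2.66, 2.66]. Speed limits (rad/s): [2.39, 2.39, 2.79, 3.14, 3.14, 3.14].

## Interface

Orientations are given as a rotation vector (axis times angle).
In Python, from plant import robot gives the robot as it stands.
- The arm moves only by the tool jog_arm, never from a script. Its argument "commands" is a list of rows, each a list of 3 entries, a list of its own where there are three numbers: the shift along the world's x, y, z scaled (see below), then the turn, a rotation vector about the world's x, y, z scaled (see below), then the closure, from -1 (fully open) to 1 (shut), so that 0 is half open. In form: [[[tx, ty, tz], [ax, ay, az], hand], ...]. A call has 1 to 10 rows; each row is the pose to reach, as a shift and turn from the pose measured when the call began, turning the shorter way round; what a row does not reach only later rows make up. The controller multiplies each number of a shift by 0.6 m and each number of a turn by 2 pi rad. A row lasts 1/8 s, in which the tool goes at most 62.5 mm and 10.7 degrees, less where a joint would pass 70% of its speed; a pose out of reach is approached as far as the arm can. A call with a number of a shift or a turn outside -1 to 1 is refused whole. A call with a gripper value outside its range is refused whole. The fingers move at their own pace and stop on an object; "newtons" is the grip in N (left out, the last holds). Time passes only in rows, so rows that repeat a pose let the fingers close. It gives the time, the measured TCP pose, the force and the opening at its end, in the units of the state.
- robot.read_state(): the state, without advancing time (a new reading comes with each control period).
- robot.read_camera(name): name is "scene" or "top" or "wrist"; returns a dict with "pixels" (400x640x3 uint8, red, green, blue), "fovy" (degrees; the focal length in pixels is half the picture's height over the tangent of half this angle, whatever the lens; pixels are square), "cx", "cy" (the principal point, pixels), "rvec" (rotation vector, rad) and "tvec" (3), from world to camera coordinates, as OpenCV has them; the wrist camera has in their place "tool_from_camera" (4x4, takes a point from camera to tool coordinates, whose origin is the TCP and whose axes are the flange's). Camera axes: x right, y down, z forward; pixel columns grow to the right and rows downward; lengths in m; the calibration is good to about 2 mm. A picture is of the moment at which its call begins: read the wrist's pose just before it. There is no depth.
- robot.close_job(): hands the job in, once; it reports no verdict.
Trained networks look in the newest picture that a camera, given by its name, has taken for a name from the list of things; names that differ only in an ending like _2 or _b are one class to them, and where a whole thing is asked for, a point or a joint stands for the part that bears it (a point fixed in the world has none). Each returns a list of dicts, best first, with "p" (0 to 1); they miss things now and then, are a little off and sometimes report something else, mostly with a low value. They report only what shows in the picture. A call takes as long as a camera call. They do not tell look-alikes from the thing itself.
- robot.trace(camera, name): "pixels" (400x640 bool, what is visible of it) and "uv" ([column, row] in pixels, amid what is visible of it).
The state is a dict: "t": time; "q": joint angles; "dq": joint speeds; "joint_torque": joint torques, N m; "tool_pos": TCP position; "orientation": TCP orientation; "force": force on the tool from outside, world axes, zero at the start; "wrist_torque": the same for the moment, N m; "opening": finger opening in m.
Only numpy, scipy, OpenCV 4.12 (cv2) and the standard library are available. Lean on these libraries where they do the work, as an engineer would, in place of code of your own. Each camera call takes 0.05 s, during which the arm holds its last target.

## Task

Close the glue-up jig on the little barn wall that lies in it: with your fingertips push the four-lobed knob along the long leg of its L-shaped slot towards the wall as far as the corner, then push it sideways to the very end of the short leg, so that the jaw is locked and the wall lies flush against the fence. Only push: do not pinch the knob between the fingers, lift the knob or the wall, or disturb the other things; then let go and move clear.

Things in the scene. Friction and masses are not known exactly. Their poses are not given: they have to be found in the camera images.
- jig: Plywood base board 320 x 270 x 15 mm, fixed to the table; place and yaw vary. Origin: centre of its underside; x runs from the knob to the fence, y to the left of that, z up. An aluminium plate (x -150 to -18, y -55 to 65 mm, top 41 mm above the table) has the 15 mm wide L slot: long leg's centre line along x from (-125, -12) to the corner (-45, -12) mm, short leg along +y to (-45, 23) mm.
- slot_corner (a point): Where the centre lines of the slot's two legs cross, level with the plate's top, 41 mm above the table. The long leg starts 80 mm from here towards jig -x; the short leg ends 35 mm from here towards jig +y.
- fence_mid (a point): Middle of the near face of the wooden fence, at jig x 142 mm, 26 mm above the table. The fence is 220 mm long along jig y, its top 37 mm up.
- knob_top (a point): Centre of the top of the black four-lobed knob, 72 mm above the table. 32 x 32 mm in jig x and y: four upright lobes of 16 mm diameter on a 16 mm square, so a broad fingertip pushing along x or y bears on two. 26 mm tall, underside 5 mm above the plate. It does not turn. Its 13 mm steel pin runs in the slot with 1 mm play each side and is stopped by the ends of the legs.
- jaw (a joint): How far jaw and knob have moved along the long leg (jig +x), m: 0 at the near end, 0.080 at the corner and along the short leg (play 0.001). Starts at 0 to 0.025, stays where left, 3 to 5 N moves it. The jaw is a dark wooden bar 150 mm long, 14 mm thick, top 39 mm up; its face is at jig x = this value.
- pin (a joint): How far the knob has moved sideways in the short leg (jig +y), m: 0 in the long leg, 0.035 at the closed end of the short leg (play 0.001). Stays where it is left; about 2 N moves it. Starts at 0.
- knob (a joint): How far the knob with its pin is raised out of the slot, m: 0 seated. It is held down only by its own weight and slight friction (about 2 N lifts it) and must stay seated.
- wall: Loose model barn wall of vertical planks with two battens, a panel 60 (its x) x 150 (its y) x 9 mm, 85 to 170 g, lying flat on the base board between jaw and fence, a little askew. Origin: centre of its underside. The jaw pushes it to the fence.
- brad_jar: Bystander: small glass jar, 34 mm diameter, 34 mm high, standing on the base board to the right of the plate. Origin: centre of underside.
- wedge_block: Bystander: small wooden block 45 x 28 x 22 mm on the base board to the left of the plate. Origin: centre of underside.
- glue: Bystander: white glue bottle, 42 mm diameter, 85 mm high, standing on the table just left of the jig. Origin: centre of underside.
- pliers: Bystander: pliers with orange handles, 145 mm long, lying on the table to the right. Origin: on the table near the middle of the pliers.
- hammer: Bystander: hammer 240 mm long lying on the table to the right. Origin: on the table, under the hammer.
- pot: Bystander: white ceramic cup, 72 mm diameter, 80 mm high, on the table to the left. Origin: centre of underside.
- battens: Bystander: bundle of two thin wooden strips 180 mm long, lying on the table to the left, before the model barn. Origin: centre of underside.
Mind the look-alikes: they are no part of the job. What is shaped like the wall but pink or red is not meant.

How it is judged:
On the way, in this order (a step that is already met when the one before it is completed fails the run):
1. the knob has been pushed along the long leg to the corner (value of joint jaw above 0.075 m and value of joint pin below 0.008 m), for 0.1 s.
2. the knob has been pushed round the corner to the end of the short leg (value of joint jaw above 0.075 m and value of joint pin above 0.031 m and value of joint knob below 0.004 m), for 0.2 s.
At the end, for the whole second after the job is handed in: The jaw stands at 75 mm or more of its 80 mm travel and the knob 31 mm or more along the 35 mm short leg, seated within 4 mm; the wall lies flat on the base board, within 5 mm of the fence and within 0.04 rad of square to it; all is at rest (all of step 2 and x of wall in the frame of jig above 0.107 m and z of wall in the frame of jig below 0.019 m and angle between the x axis of wall and the x axis of jig, either way round below 0.04 rad and linear speed of wall below 0.01 m/s and velocity of joint each of jaw, pin below 0.01 m/s); the robot touches nothing.
It fails at once if the knob is lifted by more than 6 mm (value of joint knob above 0.006 m).
It fails at once if the knob is pinched (opposite lobes pressed by the fingers at once) ((contact force between the fingers and knob_c0 above 1 N and contact force between the fingers and knob_c3 above 1 N) or (contact force between the fingers and knob_c1 above 1 N and contact force between the fingers and knob_c2 above 1 N)).
It fails at once if the barn wall is lifted off the base board by more than 12 mm (z of wall in the frame of jig above 0.027 m).
It fails at once if a bystander is moved by more than 30 mm or tipped (distance of any of brad_jar, wedge_block, glue, pliers, hammer, pot, battens from where it was at the start of the episode above 0.03 m or angle between any of brad_jar, wedge_block, glue, pliers, hammer, pot, battens's own z axis and vertical above 0.4 rad).
It also fails if it takes over 42 s, if anything falls off the work surface, if the arm or the gripper's body presses on something with over 40 N, if the wrist force passes 120 N, or if a joint passes its speed limit or range.

## Working session

There is one attempt and no reset: what is moved stays moved. The work goes in short steps, Python scripts to look and compute and a tool call to move; the robot and the scene stay as the last step left them, time stands still between calls to the robot, and variables do not carry over. Pictures are saved under pics/ and viewed, and the job is handed in when it is done.

Besides the shell and the picture viewer there is one more tool, called as a command line: name --argument value ..., lists and objects as JSON in quotes. jog_arm: Moves the arm, as the interface text tells. Shifts and turns lie within -1 to 1; 1 stands for 0.6 m of shift or 2 pi rad of turn. Its arguments: {"type":"object","properties":{"commands":{"type":"array"},"newtons":{"type":"number"}},"required":["commands"]}

```bash
mkdir -p pics; ls; cat > h.py <<'E'
import numpy as np, cv2
from plant import robot
def K(c):
    f=200/np.tan(np.radians(c['fovy'])/2); return np.array([[f,0,c['cx']],[0,f,c['cy']],[0,0,1]])
def ray(c,uv,z):
    R=cv2.Rodrigues(np.array(c['rvec'],float))[0]; t=np.array(c['tvec'],float).ravel()
    C=-R.T@t; d=R.T@np.linalg.inv(K(c))@np.array([uv[0],uv[1],1.])
    return C+d*(z-C[2])/d[2]
def proj(c,P):
    return cv2.projectPoints(np.array(P,float).reshape(-1,3),np.array(c['rvec'],float),np.array(c['tvec'],float),K(c),None)[0].reshape(-1,2)
E
python3 - <<'E'
from h import *
s=robot.read_state(); print(s)
for n in ['top','scene']:
    c=robot.read_camera(n); cv2.imwrite(f'pics/{n}1.png',c['pixels'][:,:,::-1])
    print(n,c['fovy'],c['rvec'],c['tvec'])
    for k in ['jig','knob_top','wall','brad_jar','jaw','fence_mid','wedge_block','glue']:
        for r in robot.trace(n,k)[:3]: print(k,r['p'],r['uv'],r['pixels'].sum())
E
```

```text
pics
{'t': 0.0, 'q': array([ 1.14058366e+00,  1.31178394e-01,  1.48926306e+00,  2.10482455e-05,
        1.52294295e+00, -8.54081574e-02]), 'dq': array([-1.14953184e-03, -1.92099619e-04,  6.93963467e-05,  1.18094511e-03,
       -1.12165252e-03,  1.96570650e-03]), 'joint_torque': array([ 3.26955806e-04, -5.59862709e+01, -4.91740143e+01,  7.66271283e-02,
        3.61468841e-02, -2.22912581e-04]), 'tool_pos': array([0.20255573, 0.56419672, 0.21758603]), 'orientation': array([-5.38858132e-01, -3.09454861e+00,  2.71262411e-03]), 'force': array([-0.08223305, -0.26469249,  0.70662546]), 'wrist_torque': array([0.05596011, 0.01364664, 0.04152672]), 'opening': 0.09259975298547443}
top 45.513197573017614 [ 2.13911187 -2.12404344  0.1706722 ] [-0.01157502  0.49214804  1.43564128]
jig 0.92 [317.6, 174.3] 7372
wall 0.9 [300.8, 146.4] 833
wall 0.88 [401.2, 273.2] 984
wall 0.75 [232.5, 268.3] 981
brad_jar 0.5 [360.6, 180.2] 102
brad_jar 0.27 [338.7, 195.7] 107
jaw 0.9 [323.5, 163.1] 370
fence_mid 0.92 [312.1, 170.4] 7294
wedge_block 0.42 [288.6, 191.2] 131
wedge_block 0.19 [301.1, 147.7] 825
glue 0.54 [260.4, 180.2] 176
scene 44.85127828780681 [ 2.16222428  1.15165313 -0.47007459] [-0.25116139 -0.27755681  1.68221106]
jig 0.56 [346.2, 231.5] 7807
knob_top 0.72 [308.1, 201.5] 179
wall 0.82 [354.9, 130.0] 556
wall 0.76 [376.3, 235.3] 988
wall 0.58 [203.6, 198.0] 850
brad_jar 0.61 [299.5, 234.9] 165
jaw 0.84 [347.5, 218.1] 419
fence_mid 0.6 [342.3, 226.5] 7882
wedge_block 0.45 [353.3, 193.6] 180
glue 0.77 [388.6, 187.6] 322
glue 0.16 [309.4, 202.9] 123
```

View pics/top1.png

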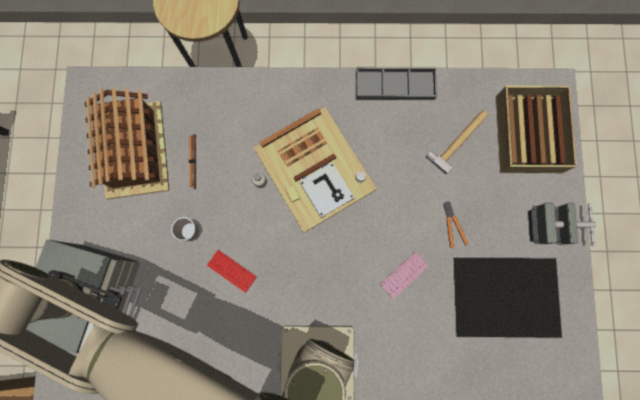

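View pics/scene1.png

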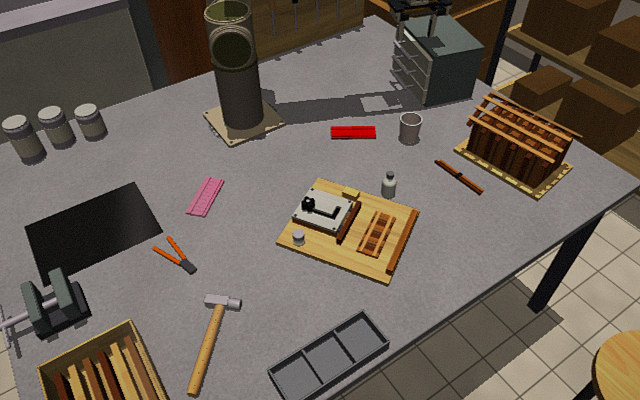

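```bash
python3 - <<'E'
import cv2
a=cv2.imread('pics/top1.png')[90:260,230:410]; cv2.imwrite('pics/top1z.png',cv2.resize(a,None,fx=3.5,fy=3.5,interpolation=cv2.INTER_CUBIC)[:600])
a=cv2.imread('pics/scene1.png')[150:300,250:450]; cv2.imwrite('pics/scene1z.png',cv2.resize(a,None,fx=4,fy=4,interpolation=cv2.INTER_CUBIC))
E
```

```text
(no output)
```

View pics/top1z.png

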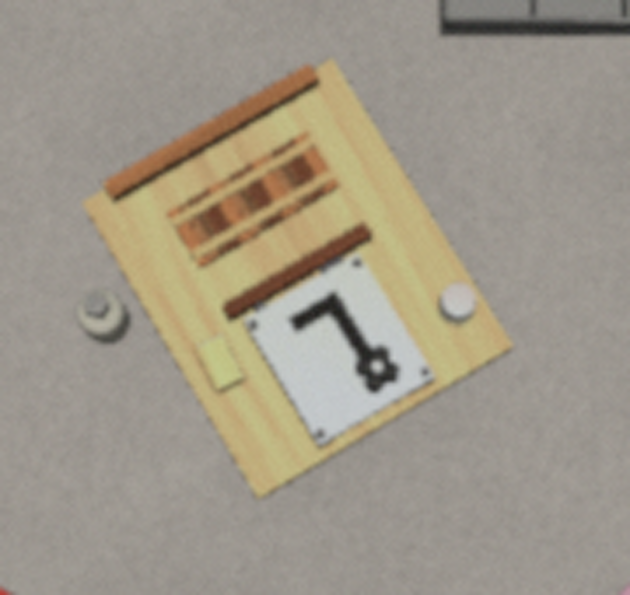

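View pics/scene1z.png

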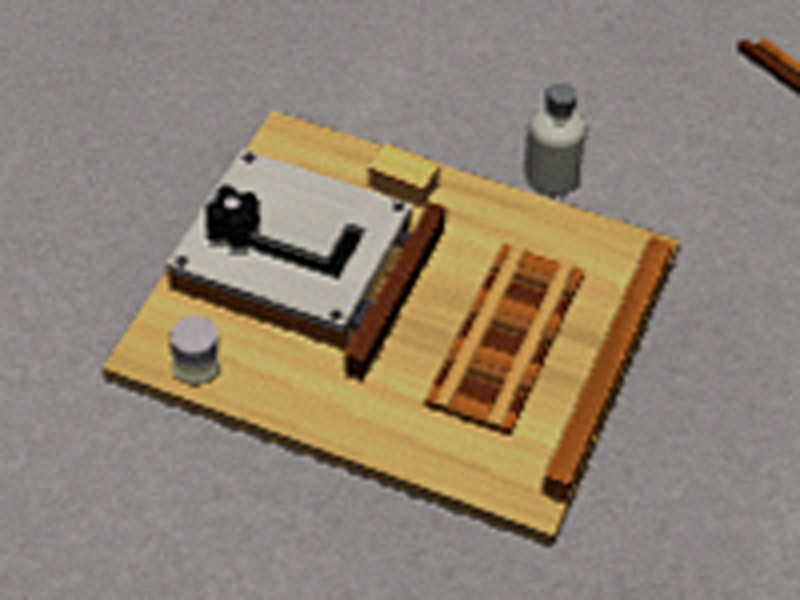

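```bash
cat >> h.py <<'E'
from scipy.optimize import least_squares
def J2W(p,P):
    P=np.atleast_2d(np.array(P,float)); c,s=np.cos(p[2]),np.sin(p[2])
    return np.c_[p[0]+c*P[:,0]-s*P[:,1],p[1]+s*P[:,0]+c*P[:,1],P[:,2]]
B=np.array([[.16,-.135,.015],[.16,.135,.015],[-.16,.135,.015],[-.16,-.135,.015]])
E
python3 - <<'E'
from h import *
T=robot.read_camera('top');S=robot.read_camera('scene')
t=np.array([[332,60],[88,203],[262,496],[512,347]])/3.5+[230,90]
s=np.array([[553,541],[680,243],[274,112],[105,372]])/4+[250,150]
f=lambda p,k:np.r_[(proj(T,J2W(p,B))-t).ravel()*(k!=1),(proj(S,J2W(p,B))-s).ravel()*(k!=0)]
for k in (0,1,2):
    r=least_squares(f,[.6,0,.5],args=(k,)); p=r.x; print(p,np.abs(r.fun).max())
print('corner',J2W(p,[-.045,-.012,.041]))
for c,uv in ((T,np.array([377,367])/3.5+[230,90]),(S,np.array([232,203])/4+[250,150])):
    w=ray(c,uv,.072); d=w[:2]-p[:2]; cs,sn=np.cos(p[2]),np.sin(p[2]); print('knob',w,'jig',cs*d[0]+sn*d[1],-sn*d[0]+cs*d[1])
E
```

```text
[0.59911378 0.0113565  0.54819704] 1.5747038806771059
[0.60551922 0.01214778 0.54433566] 1.1032313885979192
[0.60250019 0.01213973 0.54627298] 1.788301375361172
corner [[ 0.57028327 -0.02149165  0.041     ]]
knob [ 0.50293533 -0.05909813  0.072     ] jig -0.1220833644973506 -0.009145810844213322
knob [ 0.50542641 -0.05824552  0.072     ] jig -0.1195118860474185 -0.00971141372285033
```

jog_arm --commands '[[[0.333,-0.6,0.05],[0,0,-0.27],1],[[0.333,-0.6,0.05],[0,0,-0.27],1],[[0.333,-0.6,0.05],[0,0,-0.27],1],[[0.333,-0.6,0.05],[0,0,-0.27],1],[[0.333,-0.6,0.05],[0,0,-0.27],1],[[0.333,-0.6,0.05],[0,0,-0.27],1],[[0.333,-0.6,0.05],[0,0,-0.27],1],[[0.333,-0.6,0.05],[0,0,-0.27],1],[[0.333,-0.6,0.05],[0,0,-0.27],1],[[0.333,-0.6,0.05],[0,0,-0.27],1]]' --newtons 10

```text
t: 2.25
tool_pos: [0.4027, 0.2045, 0.2488]
orientation: [2.678, 1.643, 0.001]
force: [-1.6, -0.1, 0.2]
opening: 0.0009
```

jog_arm --commands '[[[0.1,-0.485,-0.06],[0,0,-0.088],1],[[0.1,-0.485,-0.06],[0,0,-0.088],1],[[0.1,-0.485,-0.06],[0,0,-0.088],1],[[0.1,-0.485,-0.06],[0,0,-0.088],1],[[0.1,-0.485,-0.06],[0,0,-0.088],1],[[0.1,-0.485,-0.06],[0,0,-0.088],1],[[0.1,-0.485,-0.06],[0,0,-0.088],1],[[0.1,-0.485,-0.06],[0,0,-0.088],1]]'

```text
t: 3.25
tool_pos: [0.4628, -0.0852, 0.213]
orientation: [3.023, 0.854, 0.001]
force: [-0.1, -0.3, 0.0]
opening: 0.0003
```

```bash
python3 - <<'E'
from h import *
s=robot.read_state(); print(s)
w=robot.read_camera('wrist'); cv2.imwrite('pics/w1.png',w['pixels'][:,:,::-1]); print(w['fovy'],w['tool_from_camera'])
for k in ['knob_top','jaw']:
  for r in robot.trace('wrist',k)[:2]: print(k,r['p'],r['uv'],r['pixels'].sum())
E
```

```text
{'t': 3.25, 'q': array([-2.91411800e-01, -2.25127580e-01,  1.84269639e+00,  3.01674084e-04,
        1.52341145e+00,  7.28530142e-01]), 'dq': array([ 4.48599635e-03, -6.36190417e-04,  9.79963319e-05, -9.53436088e-04,
       -9.68260077e-04,  4.88345437e-03]), 'joint_torque': array([-5.80752119e-01, -3.73686719e+01, -4.92354369e+01,  3.54095665e-02,
       -4.99705982e-02, -3.35053727e-02]), 'tool_pos': array([ 0.46277326, -0.08523689,  0.213022  ]), 'orientation': array([3.02311730e+00, 8.54339616e-01, 1.06564412e-03]), 'force': array([-0.11725041, -0.33418916,  0.02141619]), 'wrist_torque': array([-0.05606994,  0.12998506,  0.06444681]), 'opening': 0.00031100942752341435}
71.12271603287968 [[-7.69042602e-04 -9.61200856e-01 -2.75848368e-01  7.55269178e-02]
 [ 9.99999627e-01 -6.30747089e-04 -5.90062123e-04  1.43846782e-03]
 [ 3.93177662e-04 -2.75848719e-01  9.61200983e-01 -1.66635863e-01]
 [ 0.00000000e+00  0.00000000e+00  0.00000000e+00  1.00000000e+00]]
knob_top 0.7 [317.2, 143.1] 746
jaw 0.82 [313.6, 36.4] 3470
jaw 0.59 [311.1, 82.5] 35785
```

View pics/w1.png

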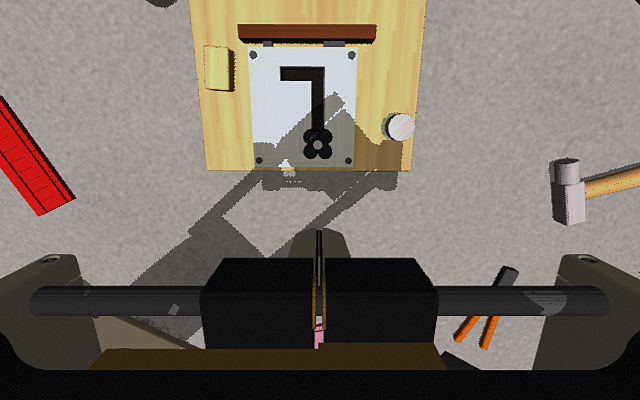

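```bash
cat >> h.py <<'E'
def wcam(w,s):
    R=cv2.Rodrigues(np.array(s['orientation'],float))[0]; M=np.eye(4); M[:3,:3]=R; M[:3,3]=s['tool_pos']
    C=np.linalg.inv(M@np.array(w['tool_from_camera'])); w['rvec']=cv2.Rodrigues(C[:3,:3])[0].ravel(); w['tvec']=C[:3,3]; return w
def W2J(p,w):
    d=np.array(w)[:2]-p[:2]; c,s=np.cos(p[2]),np.sin(p[2]); return np.array([c*d[0]+s*d[1],-s*d[0]+c*d[1]])
E
python3 - <<'E'
from h import *
s=robot.read_state(); w=wcam(robot.read_camera('wrist'),s)
im=w['pixels'][:,:,::-1].copy()
P=[[-.018,.065,.041],[-.018,-.055,.041],[-.15,-.055,.041],[-.15,.065,.041]]
L=[[-.0375,.023+.0075,.041],[-.0375,-.0195,.041]]
F=P
t=np.array([[247.5,46.5],[355,46.5],[355.5,168],[250.5,168]])
r=least_squares(lambda p:(proj(w,J2W(p,F))-t).ravel(),[.6,0,.5]); p=r.x; print(p,r.fun.round(1))
p0=[.6025,.0121,.546]
for nm,uv,z in (('knob',(317.5,145),.072),('jar',(399,127),.049),('slotcorner in',(0,0),0)):
    print(nm,W2J(p,ray(w,uv,z)),W2J(p0,ray(w,uv,z)))
big=cv2.resize(im[0:200,180:440],None,fx=3,fy=3,interpolation=cv2.INTER_CUBIC)
for pp,col in ((p,(0,255,0)),(p0,(0,0,255))):
  for Q in (B,P,[[-.0375,.0305,.041],[-.0375,-.0195,.041],[-.0525,.0305,.041]]):
    for u in proj(w,J2W(pp,Q)): cv2.circle(big,tuple(int(v) for v in ((u-[180,0])*3+1)),3,col,1)
cv2.imwrite('pics/w1z.png',big)
E
```

```text
[0.59881477 0.01266625 0.54878944] [-1.2  0.6  1.2  0.7 -3.4 -0.9  3.4 -1. ]
knob [-0.1204925  -0.01281558] [-0.12331168 -0.01075407]
jar [-0.10220699 -0.10621578] [-0.10476571 -0.1041029 ]
slotcorner in [0.04064241 0.36020319] [0.03678209 0.36271272]
```

View pics/w1z.png

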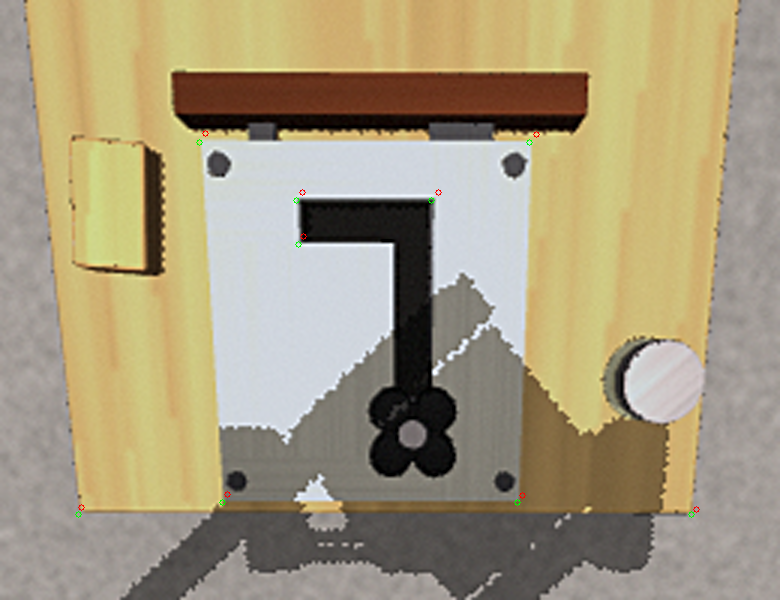

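jog_arm --commands '[[[0,0,-0.15],[0,0,0],1],[[0,0,-0.265],[0,0,0],1],[[0,0,-0.265],[0,0,0],1],[[0,0,-0.265],[0,0,0],1],[[0,0,-0.265],[0,0,0],1],[[0.022,0.013,-0.265],[0,0,0],1],[[0.029,0.017,-0.265],[0,0,0],1],[[0.036,0.022,-0.265],[0,0,0],1],[[0.043,0.026,-0.265],[0,0,0],1],[[0.043,0.026,-0.265],[0,0,0],1]]'

```text
t: 4.7
tool_pos: [0.4889, -0.0697, 0.054]
orientation: [3.023, 0.853, 0.001]
force: [-0.0, 0.4, -0.0]
opening: 0.0007
```

```bash
cat > st.py <<'E'
from h import *
import sys
p=np.array([.599,.0127,.548])
s=robot.read_state(); w=wcam(robot.read_camera('wrist'),s)
print(s['t'],'tcp',s['tool_pos'],'jig',W2J(p,s['tool_pos']),'F jig',W2J([0,0,p[2]],s['force']),s['force'][2],'phi',np.degrees(np.arctan2(s['orientation'][1],s['orientation'][0])))
cv2.imwrite(f'pics/{sys.argv[1]}.png',w['pixels'][:,:,::-1])
E
python3 st.py w2
```

```text
4.7 tcp [ 0.48886296 -0.06971643  0.05397411] jig [-0.13694688 -0.01296872] F jig [0.20632696 0.38374882] -0.012181219263063186 phi 15.757252195775127
```

View pics/w2.png

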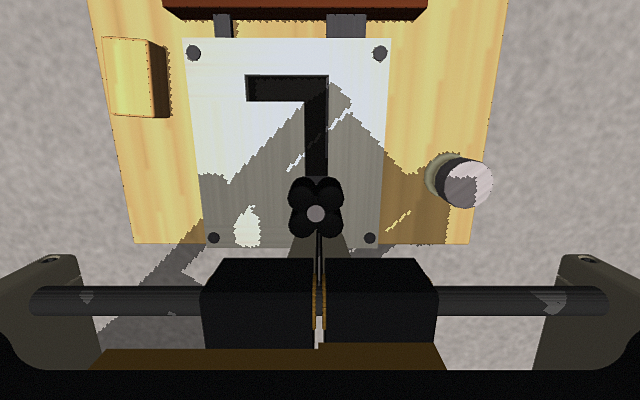

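jog_arm --commands '[[[0.014,0.0087,0],[0,0,0],1],[[0.028,0.0173,0],[0,0,0],1],[[0.042,0.026,0],[0,0,0],1],[[0.056,0.0347,0],[0,0,0],1],[[0.07,0.0433,0],[0,0,0],1],[[0.078,0.048,0],[0,0,0],1],[[0.078,0.048,0],[0,0,0],1],[[0.078,0.048,0],[0,0,0],1]]'

```text
t: 5.75
tool_pos: [0.5357, -0.0406, 0.054]
orientation: [-3.023, -0.853, -0.003]
force: [-0.2, 1.1, -0.1]
opening: 0.0005
```

```bash
python3 st.py w3
```

```text
5.75 tcp [ 0.53573545 -0.04059498  0.05398435] jig [-0.08176629 -0.01253126] F jig [0.39679482 0.99198618] -0.08730422574365129 phi -164.24357229276197
```

View pics/w3.png

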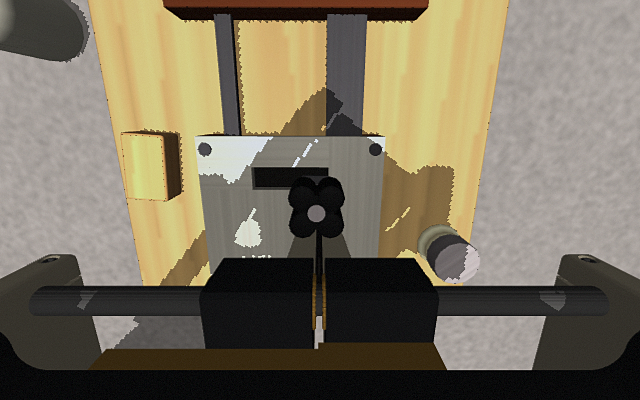

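```bash
python3 - <<'E'
from h import *
p=np.array([.599,.0127,.548])
s=robot.read_state(); w=wcam(robot.read_camera('wrist'),s)
print(W2J(p,ray(w,(316,213.5),.072)),W2J(p,s['tool_pos']), [W2J(p,ray(w,u,.041)) for u in ((252,167),(328,167),(195,136),(384,136))])
E
```

```text
[-0.05832572 -0.01241772] [-0.08182823 -0.01262204] [array([-0.03728889,  0.02933178]), array([-0.03723165, -0.0199391 ]), array([-0.01766434,  0.06392613]), array([-0.01752852, -0.05495924])]
```

jog_arm --commands '[[[0.008,0.005,0],[0,0,0],1],[[0.014,0.0085,0],[0,0,0],1],[[0.018,0.011,0],[0,0,0],1],[[0.02,0.0122,0],[0,0,0],1],[[0.02,0.0122,0],[0,0,0],1],[[0.02,0.0122,0],[0,0,0],1]]'

```text
t: 6.6
tool_pos: [0.5477, -0.0334, 0.054]
orientation: [-3.023, -0.853, -0.003]
force: [-3.1, -1.5, 0.5]
opening: 0.0005
```

```bash
python3 st.py w4; python3 - <<'E'
from h import *
p=np.array([.599,.0127,.548])
s=robot.read_state(); w=wcam(robot.read_camera('wrist'),s)
print(W2J(p,ray(w,(316,213.5),.072)))
E
```

```text
6.6 tcp [ 0.54773594 -0.03341135  0.05402509] jig [-0.06778052 -0.01265157] F jig [-3.38024528  0.35179516] 0.45587683158593584 phi -164.24817471043417
[-0.04428428 -0.01246526]
```

View pics/w4.png

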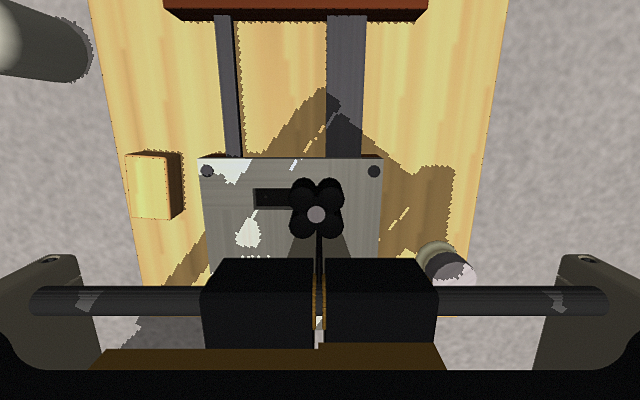

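jog_arm --commands '[[[0.0025,0.0015,0],[0,0,0],1],[[0.004,0.0024,0],[0,0,0],1],[[0.004,0.0024,0],[0,0,0],1]]'

```text
t: 7.08
tool_pos: [0.5486, -0.0329, 0.054]
orientation: [3.023, 0.853, -0.003]
force: [-11.2, -6.7, 8.2]
opening: 0.0007
```

```bash
python3 st.py w5
```

```text
7.075 tcp [ 0.54856769 -0.03293113  0.05397105] jig [-0.06682037 -0.012675  ] F jig [-13.00710194   0.12129055] 8.152896632603708 phi 15.748246137086166
```

jog_arm --commands '[[[-0.022,-0.013,0],[0,0,0],1],[[-0.043,-0.026,0],[0,0,0],1],[[-0.043,-0.026,0.07],[0,0,0],1],[[-0.043,-0.026,0.12],[0,0,0.02],1],[[0,-0.035,0.12],[0,0,0.05],1],[[0.069,-0.04,0.12],[0,0,0.08],1],[[0.069,-0.04,0.12],[0,0,0.11],1],[[0.069,-0.04,0.12],[0,0,0.14],1],[[0.069,-0.04,0.12],[0,0,0.17],1],[[0.069,-0.04,0.12],[0,0,0.2],1]]'

```text
t: 8.38
tool_pos: [0.5896, -0.0571, 0.126]
orientation: [1.944, 2.466, -0.001]
force: [0.3, 0.3, 1.3]
opening: 0.0007
```

```bash
python3 st.py w6
```

```text
8.375 tcp [ 0.58963757 -0.05710792  0.12596765] jig [-0.04436008 -0.05470817] F jig [0.38398801 0.11580248] 1.276534326048344 phi 51.74855729348784
```

jog_arm --commands '[[[0,0,0],[0,0,0.025],1],[[0,0,0],[0,0,0.05],1],[[0,0,-0.06],[0,0,0.05],1],[[0,0,-0.12],[0,0,0.05],1],[[0,0,-0.12],[0,0,0.05],1],[[0,0,-0.12],[0,0,0.05],1]]'

```text
t: 9.18
tool_pos: [0.5902, -0.0573, 0.0554]
orientation: [1.522, 2.745, -0.0]
force: [0.9, -0.2, 0.1]
opening: 0.0004
```

```bash
python3 st.py w7; python3 - <<'E'
from h import *
p=np.array([.599,.0127,.548])
s=robot.read_state(); w=wcam(robot.read_camera('wrist'),s)
for r in robot.trace('wrist','knob_top')[:2]: print(r['p'],r['uv'],W2J(p,ray(w,r['uv'],.072)))
E
```

```text
9.175 tcp [ 0.59020694 -0.05732048  0.0553594 ] jig [-0.04398483 -0.05518624] F jig [ 0.61584811 -0.62532626] 0.09733159944353387 phi 60.98968017783328
0.71 [321.6, 172.2] [-0.04362948 -0.00904042]
```

View pics/w7.png

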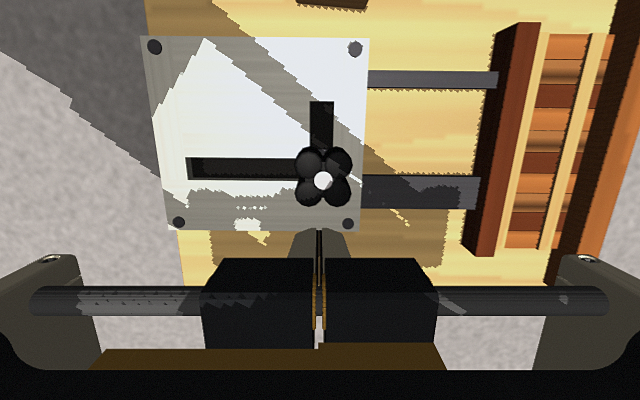

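jog_arm --commands '[[[-0.008,0.013,0],[0,0,0],1],[[-0.014,0.023,0],[0,0,0],1],[[-0.02,0.033,0],[0,0,0],1],[[-0.026,0.0425,0],[0,0,0],1],[[-0.032,0.0525,0],[0,0,0],1],[[-0.038,0.062,0],[0,0,0],1],[[-0.0434,0.071,0],[0,0,0],1],[[-0.047,0.077,0],[0,0,0],1],[[-0.0485,0.0795,0],[0,0,0],1],[[-0.0485,0.0795,0],[0,0,0],1]]'

```text
t: 10.58
tool_pos: [0.5621, -0.01, 0.0562]
orientation: [1.52, 2.743, 0.0]
force: [2.0, -2.6, 1.5]
opening: 0.0004
```

```bash
python3 st.py w8
```

```text
10.575 tcp [ 0.56212237 -0.00995674  0.05620261] jig [-0.04328131 -0.00012652] F jig [ 0.31576324 -3.23557854] 1.4900407413833732 phi 61.01181279548224
```

View pics/w8.png

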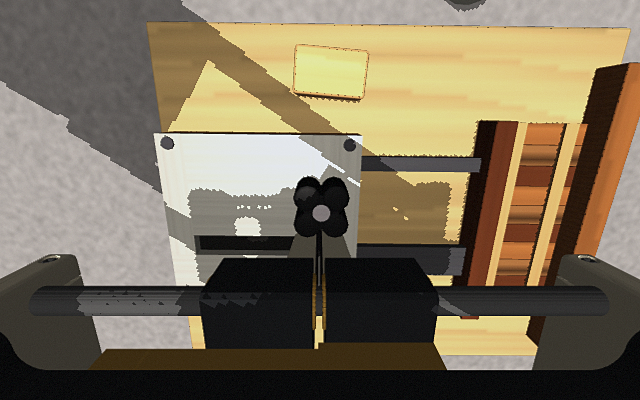

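jog_arm --commands '[[[-0.001,0.0018,0],[0,0,0],1],[[-0.002,0.0032,0],[0,0,0],1],[[-0.002,0.0032,0],[0,0,0],1],[[-0.002,0.0032,0],[0,0,0],1]]'

```text
t: 11.12
tool_pos: [0.5619, -0.0096, 0.0564]
orientation: [1.52, 2.741, -0.001]
force: [6.7, -8.0, -2.3]
opening: 0.0004
```

```bash
python3 st.py w9
```

```text
11.125 tcp [ 0.56190371 -0.00956384  0.05642272] jig [-0.04326325  0.00032276] F jig [  1.56290809 -10.28021459] -2.297089389514037 phi 60.991816008525795
```

jog_arm --commands '[[[0.012,-0.02,0],[0,0,0],1],[[0.03,-0.05,0],[0,0,0],1],[[0.03,-0.05,0],[0,0,0],1],[[0.03,-0.05,0.1],[0,0,0],1],[[0.03,-0.05,0.2],[0,0,0],1],[[-0.02,-0.15,0.25],[0,0,0],1],[[-0.02,-0.15,0.25],[0,0,0],1],[[-0.02,-0.15,0.25],[0,0,0],1]]'

```text
t: 12.18
tool_pos: [0.5496, -0.0998, 0.2061]
orientation: [1.522, 2.74, 0.0]
force: [-0.4, 1.1, -0.9]
opening: 0.0003
```

```bash
python3 st.py w10; python3 - <<'E'
from h import *
p=np.array([.599,.0127,.548])
s=robot.read_state(); w=wcam(robot.read_camera('wrist'),s); c=robot.read_camera('scene')
for n,C in (('wrist',w),('scene',c)):
  for r in robot.trace(n,'knob_top')[:1]: print(n,r['p'],r['uv'],W2J(p,ray(C,r['uv'],.068)))
im=c['pixels'][150:300,250:450,::-1]; cv2.imwrite('pics/s2z.png',cv2.resize(im,None,fx=4,fy=4,interpolation=cv2.INTER_CUBIC))
E
```

```text
12.175 tcp [ 0.54963845 -0.09980321  0.20609039] jig [-0.1007455  -0.07031272] F jig [0.23664838 1.11268901] -0.8675095342457645 phi 60.939581297173255
wrist 0.66 [376.6, 97.8] [-0.04283856  0.02481184]
scene 0.69 [338.3, 200.7] [-0.04313922  0.02557888]
```

View pics/w10.png

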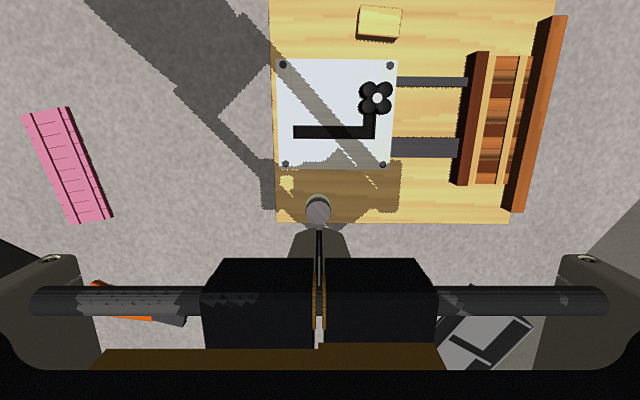

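View pics/s2z.png

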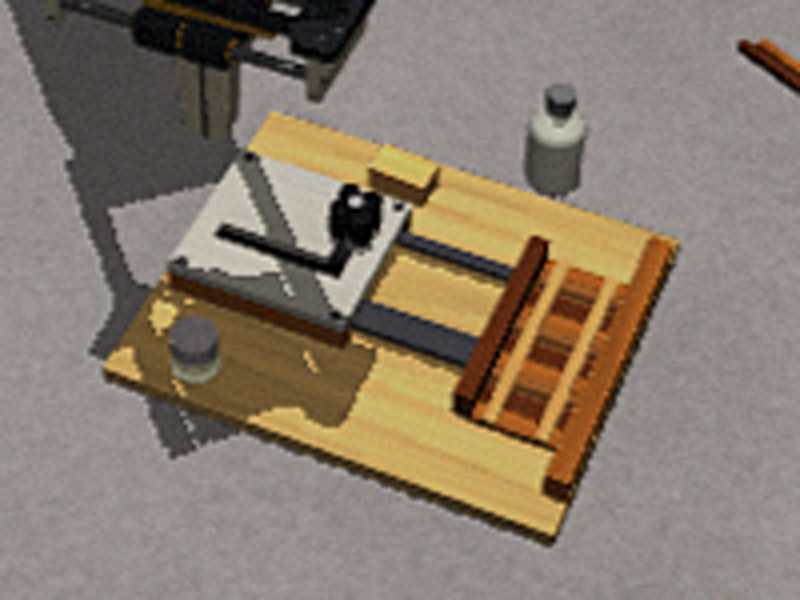

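The wrist picture (knob at 377,98) shows the knob at the closed end of the short leg. In the scene picture the wall lies flat between jaw and fence, the bystanders on and beside the jig have not moved, and the arm is clear.

```bash
python3 -c "
from plant import robot
print(robot.close_job())"
```

```text
the job is handed in; nothing more can be done
None
```

I closed the jig and handed the job in at about 12.2 s of the 42 s allowed; the system gave no verdict.

**What I did:** With the fingers shut, I pushed the knob along the long leg until it stopped in the corner, where the push force rose from about 3 N to 13 N. Then I backed off, turned the tool a quarter turn and pushed the knob along the short leg until it stopped, at about 10 N. After that I backed off and moved clear.

**Last checks:**
- **Knob position:** The wrist camera put the knob at jig (-43, 25) mm and the scene camera at (-43, 26) mm. The locked position is (-45, 23) mm, so both agree within about 3 mm, which fits the roughly 2 mm calibration error and the play.
- **Wall:** In the pictures it lies flat and square between the jaw and the fence. I did not measure its gap or angle.
- **Other things:** The jar, block and glue bottle look unmoved in the last picture. I did not check the pliers, hammer, cup and batten strips one by one, but the arm never came down near them.

**Disagreement:** The first estimate of the jig's x position differed by about 6 mm between the top and scene cameras. The wrist camera agreed with the top camera, so I used that.

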